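# Prove the folding stay of a spice chest

## Robot

A 6-joint arm with a two-finger parallel gripper is mounted at the origin on the work surface; the furniture and walls round the work are solid. World frame = base frame: x ahead of the robot, y to its left, z up, the work surface at z = 0. Lengths are in mm, angles in rad, forces in N, time in s.
With the tool pointing down it reaches from about 300 to 775 mm from the base axis. Payload 14.6 kg.
Tool frame: the origin (TCP) lies at the very end of the fingers, on their centre line; the grasp point (between the pads) lies 19 mm behind it; z points along the fingers, y is the line along which they close (so a half turn about z gives the same grasp; the last joint's range is limited). The gripper opens to 94 mm and grips with 3 to 60 N. Pads are 16 mm wide; open, the fingers measure 119 mm over their backs; the gripper's body (75 mm by 177 mm) begins 78 mm behind the grasp point.
Start: joints at [-1.28, 0.3, 1.521, -0, 1.321, -0.067], TCP at [192.61, -515.16, 182.846] pointing down, gripper open.
Joint ranges: [-3.03, 3.03], [-0.79, 2.21], [0.23, 2.52], [-1.04, 4.18], [0, 3.07], [-2.55, 2.55]. Speed limits (rad/s): [2.22, 2.22, 2.57, 3.14, 3.14, 3.14].

## Interface

Orientations are given as [roll, pitch, yaw] about the fixed x, y, z axes, in that order (R = Rz(yaw) Ry(pitch) Rx(roll)).
In Python, from cell import manip, camera, get_calibration gives the robot as it stands.
- The arm moves only by the tool arm_command, never from a script. Its argument "targets" is a list of rows, each an object of numbers: "hand": the opening, from -1 (shut) to 1 (fully open), so that 0 is half open; "x", "y", "z": the shift along the tool's x, y, z in m; "yaw": the turn about the tool's z in rad. In form: [{"hand": .., "x": .., "y": .., "z": .., "yaw": ..}, ...]. A call has 1 to 10 rows; each row shifts and turns the commanded pose from where the row before left it, along the tool's axes as they then stand; what a row does not reach is not made up. A row lasts 1/10 s, in which the tool goes at most 50 mm and 8.59 degrees, less where a joint would pass 70% of its speed; a pose out of reach is approached as far as the arm can. A call is refused whole if a number of a shift passes 0.05 or a number of a turn 0.15, either way. A call with a gripper value outside its range is refused whole. The fingers move at their own pace and stop on an object; "newtons" is the grip in N (left out, the last holds). Time passes only in rows, so rows that do not move let the fingers close. It gives the time, the measured TCP pose, the force, the opening and the grip force at its end, in the units of the state.
- manip.read_state(): the state, without advancing time (a new reading comes with each control period).
- camera(name): name is "scene" or "side" or "wrist"; returns the picture (400x640x3 uint8, red, green, blue); there is no depth.
- get_calibration(name): a dict with "K" (3x3 intrinsics, pixels), "cam_to_world" (4x4, takes a point from camera to world coordinates). Camera axes: x right, y up, looking along -z (the intrinsics and any distortion apply to the point x, -y, -z); pixel columns grow to the right and rows downward; lengths in mm; the calibration is good to about 2 mm. A picture is of the moment at which its call begins: read the wrist's pose just before it. get_calibration takes no time and is no camera call; for the wrist camera it gives the pose at the moment of the call.
- manip.sign_off(): hands the job in; it is judged then, once.
The state is a dict: "clock": time; "joints": joint angles; "qd": joint speeds; "effort": joint torques, N m; "eef_pos": TCP position; "eef_rot": TCP orientation; "wrist_force": force on the tool from outside, world axes, zero at the start; "moment": the same for the moment, N m; "finger_gap": finger opening in mm; "finger_force": force on a finger pad.
Only numpy, scipy, OpenCV 4.12 (cv2) and the standard library are available. Lean on these libraries where they do the work, as an engineer would, in place of code of your own. Each camera call takes 0.05 s, during which the arm holds its last target. There are 200 camera calls.

## Task

The folding stay on the side of the small wooden spice chest has just been fitted: try it out. Raise the lid by its bar until you feel the stay pull taut, without straining it, then let go, so that the lid stands open on the locked stay by itself for a moment. Then press the stay's knee knob back through its dead point, which lifts the lid slightly and folds the stay, and let the lid sink gently until it is fully closed; leave the things round the chest where they are.

Things in the scene. Friction and masses are not known exactly. Their poses are not given: they have to be found in the camera images.
- chest: Fixed wooden chest, 130 mm deep (x), 200 wide (y), 90 high without lid. Origin: centre of its underside, on the worktop. -x is its front, where the bar stands out; +x the back, where the lid is hinged; z up. The stay is on its -y side. The lid (130 x 200 x 12 mm board with thin tile inlay, 0.5 to 0.9 kg) lies on the rim.
- hinge_mid (a point): Middle of the lid's hinge axis, at the chest's upper back edge (65 mm behind and 90 mm above the chest's origin). The axis runs along the chest's y.
- lid_bar (a point): Middle of the steel lifting bar: round, 12 mm thick, 74 mm long between its end stems, parallel to the hinge axis and 172 mm from it; 36 mm of clear space between bar and lid edge. It lies in the plane of the lid, so with the lid up it stands above the lid's edge: it can be held from above all the way, turning between the fingers.
- lid (a joint): Opening angle of the lid, rad: 0 closed, growing as it opens. The taut stay stops it at 0.97 to 1.33 (differs from start to start: feel it); then let down by about 0.07 it stands locked. The hinge has a soft-close damper (0.55 N m s/rad): let go with the stay unlocked, the lid sinks shut by itself in a few seconds.
- stay_knob (a point): Middle of the black knob on the knee of the stay (two steel links, from the chest's -y side to the lid): 14 mm thick, 34 mm long along the chest's y, its middle 34 mm outside the chest's side. Lid closed: knee folded back. After taut (within 2 mm at the bar) a weak spring takes the knee past straight to the front: locked. To unlock push it 36 mm back and down (chest +x 0.85, -z 0.53) with 2 to 6 N.
- stay_anchor (a joint): Stretch of the stay's rubber-bushed anchor on the chest, m: 0 at rest. It yields 1 mm for each 20 N of pull in the stay, that is for about 8.8 N of extra lift and 2.3 mm of extra travel at the bar beyond taut. More than 2 mm (some 17 N extra lift at the bar) strains it.
- salt_shaker: Bystander: glass salt shaker, 44 mm wide, 90 mm high, standing. Origin at its underside.
- tea_box: Bystander: carton of tea, 71 x 126 x 76 mm. Origin at its underside.
- spice_a: Bystander: spice jar, 45 mm wide, 106 mm high. Origin at its underside.

How it is judged (in metres and radians):
On the way, in this order (a step that is already met when the one before it is completed fails the run):
1. the lid stands open (over 0.8 rad), at rest and untouched, on the locked stay for half a second (value of joint lid above 0.8 rad and velocity of joint lid between -0.04 and 0.04 rad/s and contact force between each of the fingers, the arm and chest below 0.1 N), for 0.5 s.
2. the stay has been unlocked and folds: the lid has come down below 0.6 rad (value of joint lid below 0.6 rad), for 0.1 s.
At the end, for the whole second after the job is handed in: The lid is fully closed (within 0.03 rad) and at rest, the fingers touch neither chest, lid nor stay, and every bystander is within 30 mm of where it stood (value of joint lid below 0.03 rad and velocity of joint lid above -0.05 rad/s and contact force between the fingers and chest below 0.1 N and distance of each of salt_shaker, tea_box, spice_a from where it was at the start of the episode below 0.03 m).
It fails at once if the stay is strained: its anchor is stretched by more than 2 mm (value of joint stay_anchor above 0.002 m).
It fails at once if the lid slams (faster than 1.6 rad/s downward) (velocity of joint lid below -1.6 rad/s).
It fails at once if a bystander is knocked or moved by more than 30 mm (distance of any of salt_shaker, tea_box, spice_a from where it was at the start of the episode above 0.03 m).
It also fails if it takes over 72 s, if anything falls off the work surface, if the arm or the gripper's body presses on something with over 40 N, if the wrist force passes 120 N, or if a joint passes its speed limit or range.

## Working session

There is one attempt and no reset: what is moved stays moved. The work goes in short steps, Python scripts to look and compute and a tool call to move; the robot and the scene stay as the last step left them, time stands still between calls to the robot, and variables do not carry over. Pictures are saved under pics/ and viewed, at most 10 in all, crops included, and the job is handed in when it is done.

Besides the shell and the picture viewer there is one more tool, called after "Call:" as name(argument=value, ...) on one line, values as JSON. arm_command: Moves the arm, as the interface text tells. Its arguments: {"type":"object","properties":{"targets":{"type":"array"},"newtons":{"type":"number"}},"required":["targets"]}

```bash
ls; mkdir -p pics
python3 - <<'E'
from cell import manip,camera,get_calibration
import cv2,numpy as np
for n in ("scene","side"):
    im=camera(n);cv2.imwrite(f"pics/{n}0.png",im[:,:,::-1])
    c=get_calibration(n);print(n,np.round(np.array(c["K"]),1).tolist(),np.round(np.array(c["cam_to_world"]),3).tolist(),[k for k in c])
print(manip.read_state())
E
```

```text
pics
scene [[519.9, 0.0, 315.2], [0.0, 519.9, 199.3], [0.0, 0.0, 1.0]] [[-0.643, 0.593, -0.484, -253.375], [-0.765, -0.488, 0.42, 683.568], [0.013, 0.64, 0.768, 1245.782], [0.0, 0.0, 0.0, 1.0]] ['K', 'cam_to_world']
side [[489.5, 0.0, 325.1], [0.0, 489.5, 201.3], [0.0, 0.0, 1.0]] [[-0.943, 0.138, -0.302, 66.861], [-0.333, -0.393, 0.857, 1253.268], [-0.0, 0.909, 0.416, 664.325], [0.0, 0.0, 0.0, 1.0]] ['K', 'cam_to_world']
{'clock': 0.1, 'joints': array([-1.27958877e+00,  3.00416313e-01,  1.52148484e+00, -4.14452937e-06,
        1.32067018e+00, -6.65974640e-02]), 'qd': array([ 0.00044917, -0.00052356, -0.00289345,  0.0001698 ,  0.00128085,
       -0.00121484]), 'effort': array([-5.67161969e-04, -5.32639074e+01, -3.53286195e+01,  7.08807749e-02,
        2.34064437e-02, -5.41888471e-05]), 'eef_pos': array([ 192.55008602, -514.94176864,  182.35709574]), 'eef_rot': array([-3.14061588e+00, -6.11236414e-05,  3.57806022e-01]), 'wrist_force': array([ 0.20723089,  0.06438215, -0.53122037]), 'moment': array([ 0.00898784, -0.00488402, -0.00204456]), 'finger_force': 0.0, 'finger_gap': 93.70949594602818}
```

View pics/scene0.png

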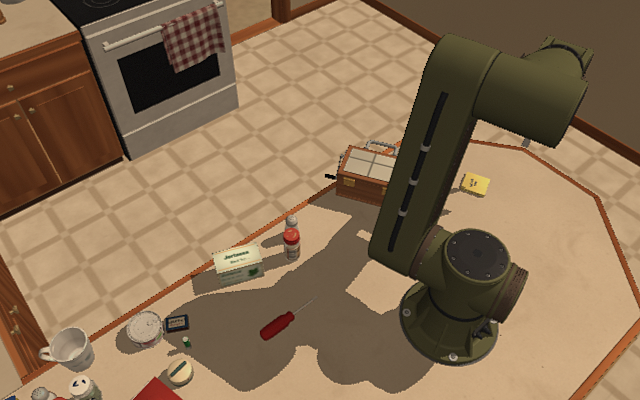

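View pics/side0.png

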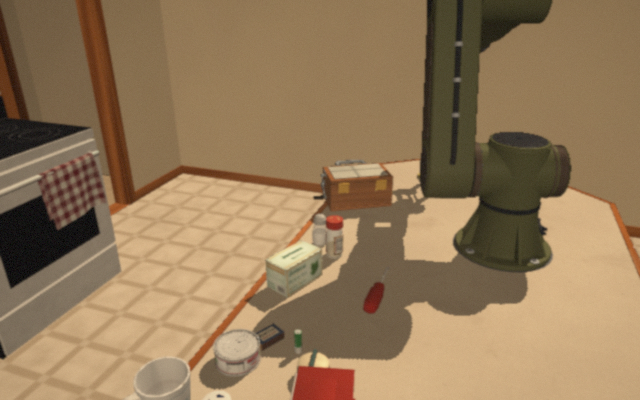

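The chest stands at about (370,170) in scene. Its hinges face the cameras, the bar is on the far side and the knob is at (330,177). I'll look closer.

Run:
```python
from cell import manip,camera,get_calibration
import cv2,numpy as np
a=cv2.imread("pics/scene0.png")[130:220,315:415];b=cv2.imread("pics/side0.png")[150:215,305:405]
a=cv2.resize(a,None,fx=4,fy=4,interpolation=cv2.INTER_CUBIC);b=cv2.resize(b,None,fx=4,fy=4,interpolation=cv2.INTER_CUBIC)
b=np.vstack([b,np.zeros((100,400,3),np.uint8)])
cv2.imwrite("pics/crop.png",np.hstack([a,b]))
im=camera("wrist");cv2.imwrite("pics/wrist0.png",im[:,:,::-1])
```

```text
(no output)
```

View pics/crop.png

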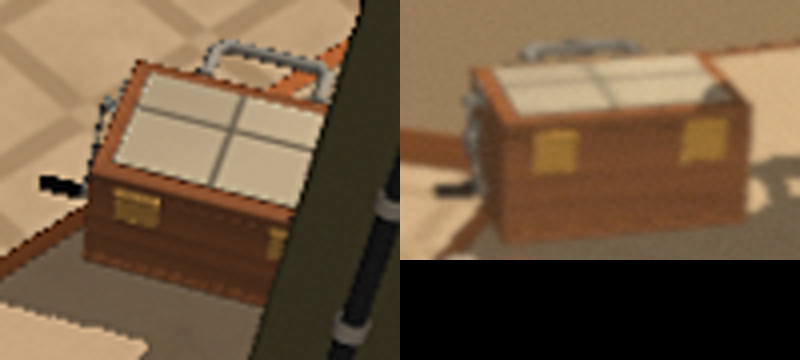

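View pics/wrist0.png

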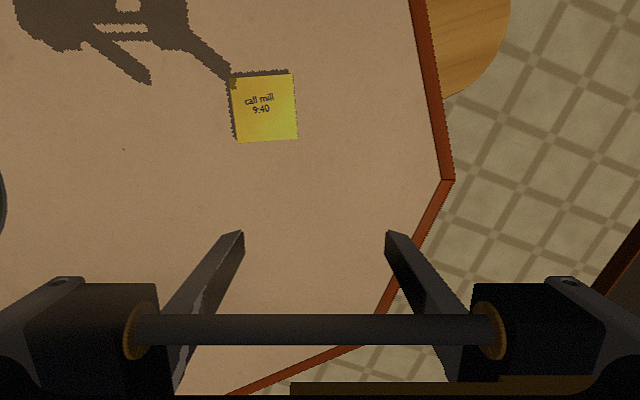

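Scene crop: lid back-left corner at (337.5,172), front-left at (350,145.5), bottom back-left at (336,195), knob at (330.5,176) and bar ends at about (369,141) and (396,146). Side crop: back top corners at (332,180.5) and (392,176), bottom corners at (331,210.5) and (392,205.5). The wrist view shows only the worktop and a note. I'll fit the chest pose.

```bash
cat > h.py <<'E'
import numpy as np,cv2
from cell import manip,camera,get_calibration
def proj(c,P):
    M=np.linalg.inv(np.array(c["cam_to_world"]));p=(M[:3,:3]@np.atleast_2d(P).T).T+M[:3,3]
    p=p*[1,-1,-1];q=(np.array(c["K"])@p.T).T;return q[:,:2]/q[:,2:]
def c2w(s,P):
    x,y,a=s;P=np.atleast_2d(P).astype(float);R=np.array([[np.cos(a),-np.sin(a),0],[np.sin(a),np.cos(a),0],[0,0,1]])
    return P@R.T+[x,y,0]
E
python3 - <<'E'
from h import *
from scipy.optimize import least_squares
S=[((65,-100,102),(337.5,171.75)),((-65,-100,102),(350,145.5)),((65,-100,0),(336,195)),((-107,-37,96),(368.7,141.2)),((-107,37,96),(396,146))]
D=[((65,-100,102),(331.75,180.5)),((65,100,102),(392,176.25)),((65,-100,0),(330.75,210.5)),((65,100,0),(392,205.5)),((-65,-100,102),(323.2,167)),((-65,100,102),(381,163.8))]
cs,cd=get_calibration("scene"),get_calibration("side")
def f(s):
    return np.concatenate([(proj(c,c2w(s,[a for a,_ in L]))-[b for _,b in L]).ravel() for c,L in((cs,S),(cd,D))])
r=least_squares(f,[200,-500,1.6],x_scale=[100,100,1],loss="soft_l1");print(r.x,np.round(f(r.x).reshape(-1,2),1).tolist())
s=r.x
for n,p in dict(bar=(-107,0,96),hinge=(65,0,90)).items(): print(n,c2w(s,p))
# knob: along y=-134, unknown x,z
g=lambda u:np.concatenate([proj(cs,c2w(s,(u[0],-134,u[1])))[0]-[330.5,176],proj(cd,c2w(s,(u[0],-134,u[1])))[0]-[319.2,197]])
k=least_squares(g,[0,60]);print("knob chest",k.x,k.fun,c2w(s,(k.x[0],-134,k.x[1])))
print(get_calibration("wrist"))
E
```

```text
[ 455.422141   -164.21160162    2.11177224] [[-1.4, 0.6], [-1.5, -1.7], [-1.3, -0.6], [2.4, -0.1], [-2.2, 0.6], [-0.1, -0.3], [2.3, -0.9], [0.7, -0.1], [0.4, -0.5], [0.0, -1.4], [0.6, -2.4]]
bar [[ 510.52423002 -255.93269944   96.        ]]
hinge [[ 421.94890935 -108.49317771   90.        ]]
knob chest [19.16131747 27.98745952] [-1.32885199 -0.4296455  -1.18453718  0.27761255] [[560.4202577  -78.78004084  27.98745952]]
{'K': array([[290.56949357,   0.        , 314.12776507],
       [  0.        , 290.56949357, 200.56623468],
       [  0.        ,   0.        ,   1.        ]]), 'cam_to_world': array([[ 3.49355733e-01,  8.99788406e-01,  2.61402748e-01,
         2.68549154e+02],
       [-9.36989058e-01,  3.35913831e-01,  9.59864758e-02,
        -4.86733695e+02],
       [-1.44128024e-03, -2.78464940e-01,  9.60445313e-01,
         3.82822191e+02],
       [ 0.00000000e+00,  0.00000000e+00,  0.00000000e+00,
         1.00000000e+00]])}
```

Chest found: (455,-164), yaw about 2.11; the bar is near (510,-256,96). Next I move over it and look closely from the wrist.

Call:
arm_command(targets=[{"hand": 1, "x": 0, "y": 0, "z": 0, "yaw": -0.0915}, {"hand": 1, "x": 0, "y": 0, "z": 0, "yaw": -0.0915}, {"hand": 1, "x": 0.04, "y": -0.007, "z": 0, "yaw": 0}, {"hand": 1, "x": 0.04, "y": -0.007, "z": 0, "yaw": 0}, {"hand": 1, "x": 0.04, "y": -0.007, "z": 0, "yaw": 0}, {"hand": 0, "x": 0.04, "y": -0.007, "z": 0, "yaw": 0}, {"hand": -0.2, "x": 0.04, "y": -0.007, "z": 0, "yaw": 0}, {"hand": -0.2, "x": 0.04, "y": -0.007, "z": 0, "yaw": 0}, {"hand": -0.2, "x": 0.04, "y": -0.007, "z": 0, "yaw": 0}, {"hand": -0.2, "x": 0.04, "y": -0.007, "z": 0, "yaw": 0}])

```text
clock: 1.15
eef_pos: [439.1, -301.1, 182.8]
eef_rot: [-3.141, 0.0, 0.541]
wrist_force: [0.5, -0.6, -0.4]
finger_gap: 57.4
finger_force: 0.0
```

Run:
```python
from h import *
s=manip.read_state();c=get_calibration("wrist");im=camera("wrist");cv2.imwrite("pics/wrist1.png",im[:,:,::-1])
np.save("w1.npy",np.array(c["cam_to_world"]))
print(s["eef_pos"],s["eef_rot"],s["finger_gap"],s["clock"],s["qd"].round(3))
c=dict(K=c["K"],cam_to_world=c["cam_to_world"])
print(proj(c,c2w((455.4,-164.2,2.112),[(-107,0,96),(65,-100,102),(-65,-100,102),(-65,100,102),(19,-134,28)])).round(0))
```

```text
[ 439.13243587 -301.06168954  182.76282485] [-3.14143090e+00  8.65218975e-05  5.40775721e-01] 57.38949560121833 1.15 [ 0.759  0.203 -0.252  0.001  0.05   0.759]
[[312. 113.]
 [105. -13.]
 [261. -13.]
 [271. 215.]
 [192. -21.]]
```

View pics/wrist1.png

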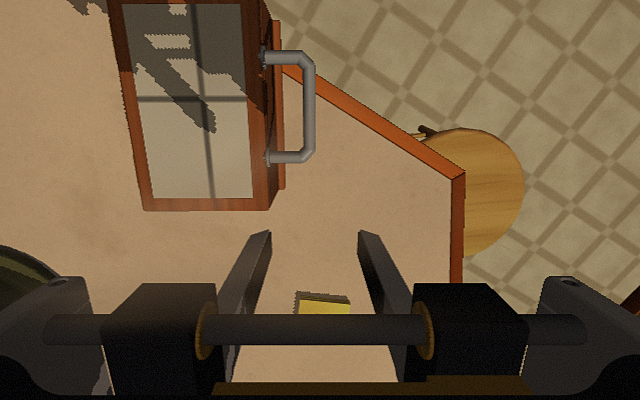

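The wrist view shows the bar as a vertical line at column about 309, stems at rows 57 and 158 (centre row 107). The chest corner at (145,211) is the lid's back-right, (268,209) the front-right.

Run:
```python
from h import *
M=np.load("w1.npy");K=get_calibration("wrist")["K"]
def ray(p,z):
    d=np.linalg.inv(K)@[p[0],p[1],1];d=M[:3,:3]@(d*[1,-1,-1]);return M[:3,3]+d*(z-M[2,3])/d[2]
for p,z in [((309,107),96),((309,57),96),((310,158),96),((145,211),102),((268,209),102)]: print(p,ray(p,z).round(1))
print(np.hypot(*(ray((145,211),102)-ray((268,209),102))[:2]),manip.read_state()["eef_pos"])
```

```text
(309, 107) [ 513.3 -250.6   96. ]
(309, 57) [ 550.1 -228.8   96. ]
(310, 158) [ 472.6 -275.9   96. ]
(145, 211) [ 340.6 -159.   102. ]
(268, 209) [ 406.9 -265.4  102. ]
125.40541012330576 [ 442.40345504 -297.78366172  182.6809963 ]
```

Call:
arm_command(targets=[{"hand": -0.27, "x": 0.028, "y": -0.001, "z": 0, "yaw": 0}, {"hand": -0.27, "x": 0.028, "y": -0.001, "z": 0, "yaw": 0}, {"hand": -0.27, "x": 0.027, "y": -0.001, "z": 0, "yaw": 0}, {"hand": -0.27, "x": 0, "y": 0, "z": 0.02, "yaw": 0}, {"hand": -0.27, "x": 0, "y": 0, "z": 0.02, "yaw": 0}, {"hand": -0.27, "x": 0, "y": 0, "z": 0.02, "yaw": 0}, {"hand": -0.27, "x": 0, "y": 0, "z": 0, "yaw": 0}, {"hand": -0.27, "x": 0, "y": 0, "z": 0, "yaw": 0}])

```text
clock: 2.0
eef_pos: [507.8, -257.2, 123.2]
eef_rot: [-3.141, 0.0, 0.541]
wrist_force: [0.4, -0.8, 1.5]
finger_gap: 34.5
finger_force: 0.0
```

Run:
```python
from h import *
s=manip.read_state();c=get_calibration("wrist");im=camera("wrist");cv2.imwrite("pics/wrist2.png",im[:,:,::-1])
M=np.array(c["cam_to_world"]);K=c["K"];print(s["eef_pos"],s["finger_gap"])
np.save("w2.npy",M)
```

```text
[ 507.7542574  -257.21288748  123.24899115] 34.47276074770238
```

View pics/wrist2.png

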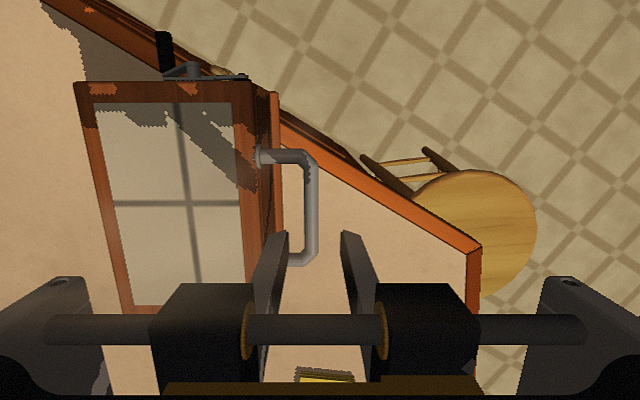

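Here the bar's centre line is at column 311, stems at rows 156 and 258. The knob is at (165,52), on the far side of the chest, with the folded links beside it.

Run:
```python
from h import *
M=np.load("w2.npy");K=get_calibration("wrist")["K"]
def ray(p,z):
    d=np.linalg.inv(K)@[p[0],p[1],1];d=M[:3,:3]@(d*[1,-1,-1]);return M[:3,3]+d*(z-M[2,3])/d[2]
A,B=ray((311.5,157),96),ray((311.5,258),96);m=(A+B)/2;print(A,B,m,np.arctan2(*(A-B)[1::-1]),np.linalg.norm(A-B))
d=m-manip.read_state()["eef_pos"];print("tool dx,dy",d[0]*.857+d[1]*.515,d[0]*.515-d[1]*.857)
c0=m+107*np.array([-.515,.857,0])
for z in(30,40,50):
    k=ray((165,52),z)-c0;print(z,k[0]*-.515+k[1]*.857,k[0]*-.857-k[1]*.515)
```

```text
[ 549.93993292 -229.2318478    96.        ] [ 475.02280771 -273.86569544   96.        ] [ 512.48137032 -251.54877162   96.        ] 0.5373080504833164 87.20525216163949
tool dx,dy 6.819407633545573 -2.729748381732942
30 27.439375129071912 -130.92257138902187
40 22.778976184103257 -128.98879480609548
50 18.118577239134602 -127.05501822316909
```

Call:
arm_command(targets=[{"hand": -0.27, "x": 0.007, "y": -0.003, "z": 0.01, "yaw": 0}, {"hand": -0.27, "x": 0, "y": 0, "z": 0.012, "yaw": 0}, {"hand": -0.27, "x": 0, "y": 0, "z": 0.012, "yaw": 0}, {"hand": -0.27, "x": 0, "y": 0, "z": 0.012, "yaw": 0}, {"hand": -0.27, "x": 0, "y": 0, "z": 0, "yaw": 0}, {"hand": -0.8, "x": 0, "y": 0, "z": 0, "yaw": 0}, {"hand": -1, "x": 0, "y": 0, "z": 0, "yaw": 0}, {"hand": -1, "x": 0, "y": 0, "z": 0, "yaw": 0}], newtons=10)

```text
clock: 2.85
eef_pos: [512.4, -251.1, 77.4]
eef_rot: [3.141, -0.0, 0.541]
wrist_force: [0.2, -0.8, 0.3]
finger_gap: 13.6
finger_force: 0.0
```

Run:
```python
import numpy as np
R=172.;t=np.concatenate([np.linspace(0,.9,19),np.arange(.925,1.36,.025)])+.035
x=-R*np.cos(t);z=R*np.sin(t)
for i in range(len(t)-1): print(round(t[i+1]-.035,3),"y",round(-(x[i+1]-x[i])/1e3,4),"z",round(-(z[i+1]-z[i])/1e3,4))
```

```text
0.05 y -0.0005 z -0.0086
0.1 y -0.0009 z -0.0085
0.15 y -0.0014 z -0.0085
0.2 y -0.0018 z -0.0084
0.25 y -0.0022 z -0.0083
0.3 y -0.0026 z -0.0082
0.35 y -0.003 z -0.008
0.4 y -0.0034 z -0.0079
0.45 y -0.0038 z -0.0077
0.5 y -0.0042 z -0.0075
0.55 y -0.0046 z -0.0073
0.6 y -0.0049 z -0.007
0.65 y -0.0053 z -0.0068
0.7 y -0.0056 z -0.0065
0.75 y -0.0059 z -0.0062
0.8 y -0.0062 z -0.0059
0.85 y -0.0065 z -0.0056
0.9 y -0.0068 z -0.0053
0.925 y -0.0035 z -0.0025
0.95 y -0.0036 z -0.0024
0.975 y -0.0036 z -0.0023
1.0 y -0.0037 z -0.0022
1.025 y -0.0037 z -0.0021
1.05 y -0.0038 z -0.0021
1.075 y -0.0038 z -0.002
1.1 y -0.0039 z -0.0019
1.125 y -0.0039 z -0.0018
1.15 y -0.004 z -0.0017
1.175 y -0.004 z -0.0016
1.2 y -0.004 z -0.0015
1.225 y -0.0041 z -0.0014
1.25 y -0.0041 z -0.0013
1.275 y -0.0041 z -0.0012
1.3 y -0.0042 z -0.0011
1.325 y -0.0042 z -0.001
1.35 y -0.0042 z -0.0008
```

Call:
arm_command(targets=[{"hand": -1, "x": 0, "y": 0, "z": 0, "yaw": 0}, {"hand": -1, "x": 0, "y": 0, "z": 0, "yaw": 0}, {"hand": -1, "x": 0, "y": -0.0005, "z": -0.0086, "yaw": 0}, {"hand": -1, "x": 0, "y": -0.0009, "z": -0.0085, "yaw": 0}, {"hand": -1, "x": 0, "y": -0.0014, "z": -0.0085, "yaw": 0}, {"hand": -1, "x": 0, "y": -0.0018, "z": -0.0084, "yaw": 0}], newtons=10)

```text
clock: 3.45
eef_pos: [509.8, -246.9, 111.8]
eef_rot: [3.141, -0.0, 0.541]
wrist_force: [-0.9, 0.4, 0.7]
finger_gap: 0.5
finger_force: 0.0
```

The gap closed fully, so the bar isn't held. I'll look.

Run:
```python
from h import *
s=manip.read_state();a=camera("wrist");b=camera("side")
cv2.imwrite("pics/c3.png",np.vstack([cv2.resize(a[100:400,100:500],(600,450))[:,:,::-1],cv2.resize(b[150:215,305:505],(600,150))[:,:,::-1]])[:600])
np.save("w3.npy",np.array(get_calibration("wrist")["cam_to_world"]));print(s)
```

```text
{'clock': 3.45, 'joints': array([-5.15654900e-01,  4.02174059e-01,  1.55490797e+00,  2.86844880e-05,
        1.18411530e+00,  5.14311817e-01]), 'qd': array([ 0.01726622, -0.12407144, -0.03249845, -0.00090146,  0.15516256,
        0.01733201]), 'effort': array([-1.85470982e-01, -5.58654571e+01, -3.31180608e+01,  6.57289079e-02,
       -3.43080517e-01, -4.10415872e-02]), 'eef_pos': array([ 509.82202329, -246.89110066,  111.83695328]), 'eef_rot': array([ 3.14126154e+00, -2.17607882e-04,  5.40818834e-01]), 'wrist_force': array([-0.8943504 ,  0.3536542 ,  0.73880858]), 'moment': array([0.03022366, 0.03451817, 0.04978081]), 'finger_force': 0.0, 'finger_gap': 0.46410157182226397}
```

View pics/c3.png

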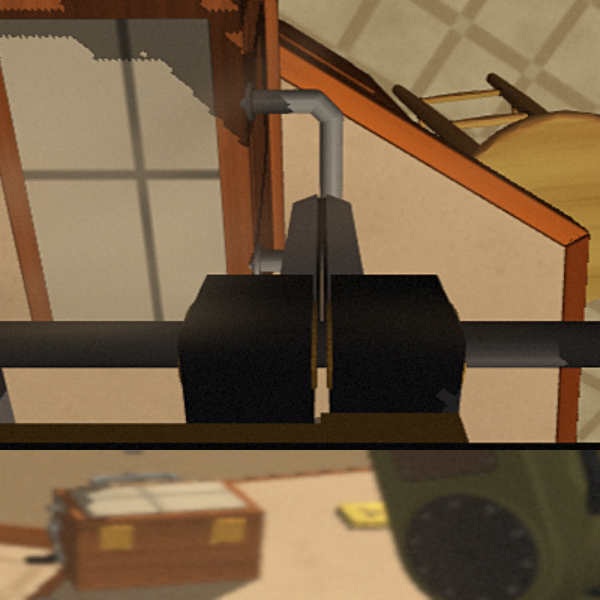

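The fingers are shut above the bar, so they slid off with the weak grip. I'll go back down, a little deeper, and grip more firmly.

Call:
arm_command(targets=[{"hand": -0.27, "x": 0, "y": 0.0046, "z": 0, "yaw": 0}, {"hand": -0.27, "x": 0, "y": 0, "z": 0, "yaw": 0}, {"hand": -0.27, "x": 0, "y": 0, "z": 0, "yaw": 0}, {"hand": -0.27, "x": 0, "y": 0, "z": 0.012, "yaw": 0}, {"hand": -0.27, "x": 0, "y": 0, "z": 0.012, "yaw": 0}, {"hand": -0.27, "x": 0, "y": 0, "z": 0.012, "yaw": 0}, {"hand": -1, "x": 0, "y": 0, "z": 0, "yaw": 0}, {"hand": -1, "x": 0, "y": 0, "z": 0, "yaw": 0}, {"hand": -1, "x": 0, "y": 0, "z": 0, "yaw": 0}, {"hand": -1, "x": 0, "y": 0, "z": 0, "yaw": 0}], newtons=40)

```text
clock: 4.55
eef_pos: [512.4, -251.1, 75.3]
eef_rot: [3.141, -0.0, 0.541]
wrist_force: [1.2, -0.3, -0.6]
finger_gap: 9.0
finger_force: 37.7
```

Call:
arm_command(targets=[{"hand": -1, "x": 0, "y": -0.0002, "z": -0.004, "yaw": 0}, {"hand": -1, "x": 0, "y": -0.0003, "z": -0.0046, "yaw": 0}, {"hand": -1, "x": 0, "y": -0.0004, "z": -0.0042, "yaw": 0}, {"hand": -1, "x": 0, "y": -0.0005, "z": -0.0043, "yaw": 0}])

```text
clock: 4.95
eef_pos: [511.7, -249.8, 92.6]
eef_rot: [3.141, -0.0, 0.541]
wrist_force: [3.3, -2.6, -2.7]
finger_gap: 8.0
finger_force: 35.1
```

Call:
arm_command(targets=[{"hand": -1, "x": 0, "y": 0, "z": 0, "yaw": 0}, {"hand": -1, "x": 0, "y": 0, "z": 0, "yaw": 0}])

```text
clock: 5.15
eef_pos: [511.7, -249.9, 92.2]
eef_rot: [3.141, -0.0, 0.541]
wrist_force: [3.5, -2.2, -2.1]
finger_gap: 8.4
finger_force: 35.5
```

Run:
```python
from h import *
s=manip.read_state();a=camera("wrist");b=camera("side")
cv2.imwrite("pics/c4.png",np.vstack([cv2.resize(a[100:400,100:500],(600,450))[:,:,::-1],cv2.resize(b[150:215,305:505],(600,150))[:,:,::-1]])[:600])
print(s["finger_gap"],s["wrist_force"],s["finger_force"])
```

```text
8.366012752069546 [ 3.51806413 -2.17761231 -2.11016033] 35.493193455040455
```

View pics/c4.png

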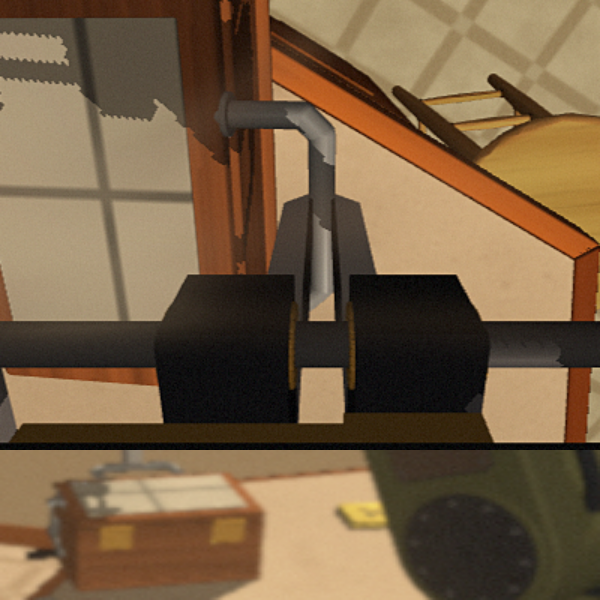

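The bar is held and the lid has started to rise. Continuing along the arc.

Call:
arm_command(targets=[{"hand": -1, "x": 0, "y": -0.001, "z": -0.0085, "yaw": 0}, {"hand": -1, "x": 0, "y": -0.0014, "z": -0.0084, "yaw": 0}, {"hand": -1, "x": 0, "y": -0.0022, "z": -0.0083, "yaw": 0}, {"hand": -1, "x": 0, "y": -0.0026, "z": -0.0082, "yaw": 0}, {"hand": -1, "x": 0, "y": -0.003, "z": -0.008, "yaw": 0}, {"hand": -1, "x": 0, "y": -0.0034, "z": -0.0079, "yaw": 0}, {"hand": -1, "x": 0, "y": -0.0038, "z": -0.0077, "yaw": 0}, {"hand": -1, "x": 0, "y": 0, "z": 0, "yaw": 0}])

```text
clock: 6.05
eef_pos: [502.7, -234.6, 150.2]
eef_rot: [3.14, -0.001, 0.541]
wrist_force: [0.3, -0.7, -0.4]
finger_gap: 0.2
finger_force: 0.0
```

It slipped off again. The 9 mm gap on a 12 mm bar suggests the tips only caught its upper half. I'll regrasp deeper.

Call:
arm_command(targets=[{"hand": -0.27, "x": 0, "y": 0.0065, "z": 0, "yaw": 0}, {"hand": -0.27, "x": 0, "y": 0.0065, "z": 0, "yaw": 0}, {"hand": -0.27, "x": 0, "y": 0.0063, "z": 0.013, "yaw": 0}, {"hand": -0.27, "x": 0, "y": 0, "z": 0.02, "yaw": 0}, {"hand": -0.27, "x": 0, "y": 0, "z": 0.02, "yaw": 0}, {"hand": -0.27, "x": 0, "y": 0, "z": 0.02, "yaw": 0}, {"hand": -0.27, "x": 0, "y": 0, "z": 0.01, "yaw": 0}, {"hand": -0.6, "x": 0, "y": 0, "z": 0, "yaw": 0}, {"hand": -0.7, "x": 0, "y": 0, "z": 0, "yaw": 0}, {"hand": -0.7, "x": 0, "y": 0, "z": 0, "yaw": 0}], newtons=20)

```text
clock: 7.05
eef_pos: [512.9, -251.7, 66.8]
eef_rot: [3.14, -0.001, 0.541]
wrist_force: [-0.1, 0.6, -0.4]
finger_gap: 15.2
finger_force: 0.0
```

Call:
arm_command(targets=[{"hand": -1, "x": 0, "y": 0, "z": 0, "yaw": 0}, {"hand": -1, "x": 0, "y": 0, "z": 0, "yaw": 0}, {"hand": -1, "x": 0, "y": 0, "z": 0, "yaw": 0}])

```text
clock: 7.35
eef_pos: [512.5, -251.1, 66.7]
eef_rot: [3.142, -0.0, 0.541]
wrist_force: [-4.0, 3.7, 5.3]
finger_gap: 11.3
finger_force: 20.0
```

Call:
arm_command(targets=[{"hand": -0.27, "x": 0, "y": 0, "z": 0, "yaw": 0}, {"hand": -0.27, "x": 0, "y": 0, "z": 0, "yaw": 0}, {"hand": -0.27, "x": 0, "y": 0, "z": 0.012, "yaw": 0}, {"hand": -0.7, "x": 0, "y": 0, "z": 0, "yaw": 0}, {"hand": -1, "x": 0, "y": 0, "z": 0, "yaw": 0}, {"hand": -1, "x": 0, "y": 0, "z": 0, "yaw": 0}, {"hand": -1, "x": 0, "y": 0, "z": 0, "yaw": 0}, {"hand": -1, "x": 0, "y": 0, "z": 0, "yaw": 0}])

```text
clock: 8.15
eef_pos: [512.3, -251.1, 54.0]
eef_rot: [-3.141, 0.0, 0.541]
wrist_force: [-2.1, 2.7, -0.0]
finger_gap: 11.1
finger_force: 20.0
```

Call:
arm_command(targets=[{"hand": -1, "x": 0, "y": -0.0002, "z": -0.004, "yaw": 0}, {"hand": -1, "x": 0, "y": -0.0003, "z": -0.0043, "yaw": 0}, {"hand": -1, "x": 0, "y": -0.0004, "z": -0.0042, "yaw": 0}, {"hand": -1, "x": 0, "y": -0.0005, "z": -0.0043, "yaw": 0}], newtons=30)

```text
clock: 8.55
eef_pos: [511.6, -250.0, 71.0]
eef_rot: [-3.141, 0.0, 0.541]
wrist_force: [0.1, 3.7, -6.1]
finger_gap: 11.1
finger_force: 30.0
```

Call:
arm_command(targets=[{"hand": -1, "x": 0, "y": -0.0007, "z": -0.0042, "yaw": 0}, {"hand": -1, "x": 0, "y": -0.0008, "z": -0.0042, "yaw": 0}, {"hand": -1, "x": 0, "y": -0.0009, "z": -0.0042, "yaw": 0}, {"hand": -1, "x": 0, "y": -0.001, "z": -0.0042, "yaw": 0}])

```text
clock: 8.95
eef_pos: [510.1, -247.4, 88.0]
eef_rot: [3.141, -0.0, 0.541]
wrist_force: [1.5, 0.9, -5.5]
finger_gap: 11.0
finger_force: 30.0
```

Now it's held properly (steady gap and force). Continuing the arc.

Call:
arm_command(targets=[{"hand": -1, "x": 0, "y": -0.0022, "z": -0.0083, "yaw": 0}, {"hand": -1, "x": 0, "y": -0.0026, "z": -0.0082, "yaw": 0}, {"hand": -1, "x": 0, "y": -0.003, "z": -0.008, "yaw": 0}, {"hand": -1, "x": 0, "y": -0.0034, "z": -0.0079, "yaw": 0}, {"hand": -1, "x": 0, "y": -0.0038, "z": -0.0077, "yaw": 0}, {"hand": -1, "x": 0, "y": -0.0042, "z": -0.0075, "yaw": 0}])

```text
clock: 9.55
eef_pos: [500.5, -231.5, 136.8]
eef_rot: [3.139, -0.001, 0.541]
wrist_force: [4.2, -6.7, -1.6]
finger_gap: 11.4
finger_force: 30.0
```

Call:
arm_command(targets=[{"hand": -1, "x": 0, "y": -0.0046, "z": -0.0073, "yaw": 0}, {"hand": -1, "x": 0, "y": -0.0049, "z": -0.007, "yaw": 0}, {"hand": -1, "x": 0, "y": -0.0053, "z": -0.0068, "yaw": 0}, {"hand": -1, "x": 0, "y": -0.0056, "z": -0.0065, "yaw": 0}, {"hand": -1, "x": 0, "y": -0.0059, "z": -0.0062, "yaw": 0}, {"hand": -1, "x": 0, "y": -0.0062, "z": -0.0059, "yaw": 0}])

```text
clock: 10.15
eef_pos: [484.4, -204.7, 177.8]
eef_rot: [3.134, -0.002, 0.54]
wrist_force: [4.8, -11.9, 6.9]
finger_gap: 11.2
finger_force: 30.0
```

Call:
arm_command(targets=[{"hand": -1, "x": 0, "y": -0.0065, "z": -0.0056, "yaw": 0}, {"hand": -1, "x": 0, "y": -0.0034, "z": -0.0027, "yaw": 0}, {"hand": -1, "x": 0, "y": 0, "z": 0, "yaw": 0}])

```text
clock: 10.45
eef_pos: [479.5, -196.0, 186.6]
eef_rot: [3.134, -0.003, 0.541]
wrist_force: [4.0, -11.2, 12.3]
finger_gap: 11.2
finger_force: 30.0
```

The force pushes outward radially, about 17 N, so a fingertip may be touching the lid edge. Checking.

Run:
```python
from h import *
s=manip.read_state();a=camera("wrist");b=camera("side");c=camera("scene")
S=np.zeros((600,800,3),np.uint8)
S[:375,:500]=cv2.resize(a[100:400,100:500],(500,375))
S[375:,:400]=cv2.resize(b[110:215,300:487],(400,225),interpolation=cv2.INTER_CUBIC)
S[375:,400:]=cv2.resize(c[100:212,300:500],(400,225),interpolation=cv2.INTER_CUBIC)
cv2.imwrite("pics/c5.png",S[:,:,::-1])
np.save("w5.npy",np.array(get_calibration("wrist")["cam_to_world"]))
print(s["eef_pos"],s["wrist_force"],s["moment"])
```

```text
[ 479.45293715 -196.04311896  186.64822194] [  4.01516379 -11.22308084  12.28512327] [-2.24204789 -0.73308131  0.02981957]
```

View pics/c5.png

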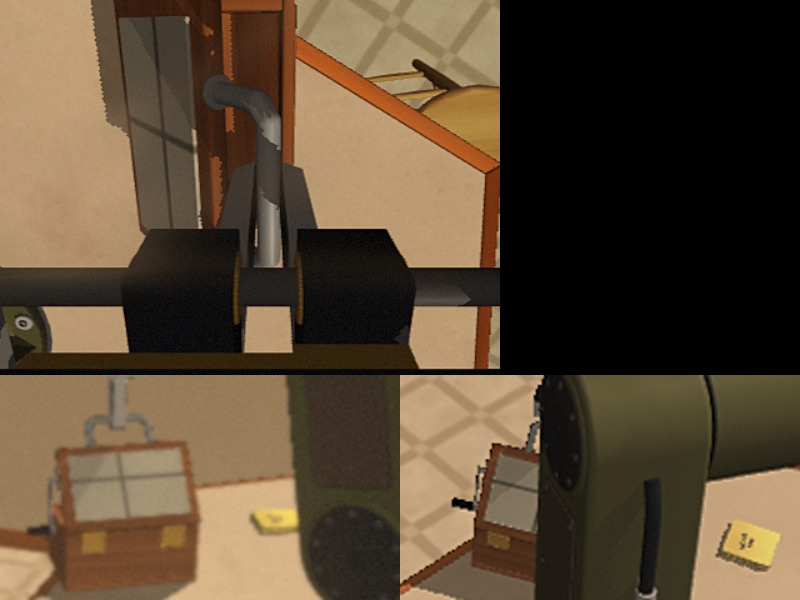

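The lid is open and the inner finger stands close to its edge. In the side view the lid's front corners are at about (327,145) and (387,141), with the bar's ends at about (342,130) and (370,131). I'll fit the lid angle and hence the bar's height.

Run:
```python
from h import *
from scipy.optimize import minimize_scalar
s=(456.9,-160.2,2.112);cd=get_calibration("side")
def pt(r,h,y,t): return (65-r*np.cos(t)+h*np.sin(t)*1.0,y,90+r*np.sin(t)+h*np.cos(t))
def P(t): return proj(cd,c2w(s,[pt(130,12,-100,t),pt(130,12,100,t),pt(172,6,-43,t),pt(172,6,43,t)]))
obs=np.array([(327,145),(387.4,141.3),(342,130),(370,131)])
r=minimize_scalar(lambda t:np.sum((P(t)-obs)**2),bounds=(.3,1.4),method="bounded");print(r.x,P(r.x)-obs)
for t in(r.x,.75,.85,.95):
  b=c2w(s,pt(172,6,0,t))[0];e=manip.read_state()["eef_pos"];d=b-e
  print(round(t,2),b.round(1),"rel tip: x,y(out),up",(d[0]*.857+d[1]*.515).round(1),(d[0]*.515-d[1]*.857).round(1),d[2].round(1))
M=np.load("w5.npy");cw=dict(K=get_calibration("wrist")["K"],cam_to_world=M)
e=manip.read_state()["eef_pos"]
print(proj(cw,[e+[0,0,k] for k in(0,19,42)]).round())
```

```text
0.8415261398516105 [[-1.36537038 -1.4090485 ]
 [-0.1041173  -1.62226334]
 [-0.76492622  1.07130907]
 [-2.52846279 -1.47785805]]
0.84 [ 480.2 -198.9  222.3] rel tip: x,y(out),up -0.9 2.5 35.8
0.75 [ 486.1 -208.8  211.6] rel tip: x,y(out),up -0.9 14.1 25.2
0.85 [ 479.6 -197.9  223.2] rel tip: x,y(out),up -0.9 1.4 36.7
0.95 [ 472.4 -186.1  233.4] rel tip: x,y(out),up -0.9 -12.5 46.9
[[314. 230.]
 [315. 241.]
 [315. 257.]]
```

Bar at θ≈0.84, about 36 mm above the tips, so the inner fingertip is at the lid edge. I'll slide the fingers up and outward by 8 mm under a lighter grip.

Call:
arm_command(targets=[{"hand": -1, "x": 0, "y": 0.001, "z": -0.003, "yaw": 0}, {"hand": -1, "x": 0, "y": 0.001, "z": -0.003, "yaw": 0}, {"hand": -1, "x": 0, "y": 0, "z": 0, "yaw": 0}], newtons=15)

```text
clock: 10.9
eef_pos: [478.1, -194.6, 188.2]
eef_rot: [-3.137, 0.002, 0.541]
wrist_force: [-1.9, 5.1, -8.2]
finger_gap: 11.3
finger_force: 15.0
```

Call:
arm_command(targets=[{"hand": -1, "x": 0, "y": 0, "z": -0.001, "yaw": 0}, {"hand": -1, "x": 0, "y": 0, "z": -0.001, "yaw": 0}, {"hand": -1, "x": 0, "y": 0, "z": -0.001, "yaw": 0}, {"hand": -1, "x": 0, "y": 0, "z": 0, "yaw": 0}], newtons=5)

```text
clock: 11.3
eef_pos: [479.1, -196.0, 192.2]
eef_rot: [-3.141, 0.0, 0.541]
wrist_force: [-2.0, 2.3, -6.8]
finger_gap: 11.8
finger_force: 5.0
```

Call:
arm_command(targets=[{"hand": -1, "x": 0, "y": 0, "z": -0.002, "yaw": 0}, {"hand": -1, "x": 0, "y": 0, "z": -0.002, "yaw": 0}, {"hand": -1, "x": 0, "y": 0, "z": 0, "yaw": 0}, {"hand": -1, "x": 0, "y": 0, "z": 0.001, "yaw": 0}], newtons=5)

```text
clock: 11.7
eef_pos: [479.8, -196.8, 196.0]
eef_rot: [3.139, -0.001, 0.541]
wrist_force: [-0.2, -3.2, 1.1]
finger_gap: 11.9
finger_force: 5.0
```

Call:
arm_command(targets=[{"hand": -1, "x": 0, "y": -0.0034, "z": -0.0027, "yaw": 0}, {"hand": -1, "x": 0, "y": -0.0034, "z": -0.0026, "yaw": 0}, {"hand": -1, "x": 0, "y": -0.0035, "z": -0.0025, "yaw": 0}, {"hand": -1, "x": 0, "y": 0, "z": 0, "yaw": 0}], newtons=8)

```text
clock: 12.1
eef_pos: [474.3, -187.6, 204.3]
eef_rot: [3.139, -0.001, 0.541]
wrist_force: [1.1, -6.1, 4.8]
finger_gap: 11.7
finger_force: 8.0
```

Call:
arm_command(targets=[{"hand": -1, "x": 0, "y": -0.0018, "z": -0.0012, "yaw": 0}, {"hand": -1, "x": 0, "y": -0.0018, "z": -0.0012, "yaw": 0}, {"hand": -1, "x": 0, "y": 0, "z": 0, "yaw": 0}])

```text
clock: 12.4
eef_pos: [472.6, -184.7, 206.5]
eef_rot: [3.139, -0.001, 0.541]
wrist_force: [0.7, -5.7, 5.4]
finger_gap: 11.7
finger_force: 8.0
```

Call:
arm_command(targets=[{"hand": -1, "x": 0, "y": -0.0018, "z": -0.0012, "yaw": 0}, {"hand": -1, "x": 0, "y": -0.0018, "z": -0.0012, "yaw": 0}, {"hand": -1, "x": 0, "y": 0, "z": 0, "yaw": 0}])

```text
clock: 12.7
eef_pos: [470.7, -181.5, 208.7]
eef_rot: [3.139, -0.001, 0.541]
wrist_force: [1.6, -6.0, 6.5]
finger_gap: 11.8
finger_force: 8.0
```

Call:
arm_command(targets=[{"hand": -1, "x": 0, "y": -0.0012, "z": -0.0018, "yaw": 0}, {"hand": -1, "x": 0, "y": -0.0015, "z": -0.0015, "yaw": 0}, {"hand": -1, "x": 0, "y": 0, "z": 0, "yaw": 0}])

```text
clock: 13.0
eef_pos: [468.9, -178.5, 211.1]
eef_rot: [-3.141, -0.0, 0.541]
wrist_force: [2.1, -1.3, -1.1]
finger_gap: 11.5
finger_force: 8.0
```

Call:
arm_command(targets=[{"hand": -1, "x": 0, "y": -0.0018, "z": -0.0011, "yaw": 0}, {"hand": -1, "x": 0, "y": -0.0018, "z": -0.0011, "yaw": 0}, {"hand": -1, "x": 0, "y": 0, "z": 0, "yaw": 0}])

```text
clock: 13.3
eef_pos: [466.9, -175.4, 213.3]
eef_rot: [-3.141, -0.0, 0.541]
wrist_force: [2.4, 0.2, -0.1]
finger_gap: 11.5
finger_force: 8.0
```

Call:
arm_command(targets=[{"hand": -1, "x": 0, "y": -0.0019, "z": -0.001, "yaw": 0}, {"hand": -1, "x": 0, "y": -0.0019, "z": -0.001, "yaw": 0}, {"hand": -1, "x": 0, "y": 0, "z": 0, "yaw": 0}])

```text
clock: 13.6
eef_pos: [465.0, -172.2, 215.4]
eef_rot: [-3.142, -0.0, 0.541]
wrist_force: [2.3, -0.3, 0.7]
finger_gap: 11.6
finger_force: 8.0
```

Call:
arm_command(targets=[{"hand": -1, "x": 0, "y": -0.0019, "z": -0.001, "yaw": 0}, {"hand": -1, "x": 0, "y": -0.0019, "z": -0.001, "yaw": 0}, {"hand": -1, "x": 0, "y": 0, "z": 0, "yaw": 0}])

```text
clock: 13.9
eef_pos: [463.1, -169.0, 217.5]
eef_rot: [3.141, -0.0, 0.541]
wrist_force: [3.2, -0.4, 2.4]
finger_gap: 11.9
finger_force: 8.0
```

Call:
arm_command(targets=[{"hand": -1, "x": 0, "y": -0.0019, "z": -0.001, "yaw": 0}, {"hand": -1, "x": 0, "y": -0.0019, "z": -0.0009, "yaw": 0}, {"hand": -1, "x": 0, "y": 0, "z": 0, "yaw": 0}])

```text
clock: 14.2
eef_pos: [461.1, -165.8, 219.4]
eef_rot: [3.141, -0.0, 0.541]
wrist_force: [3.8, -0.3, 2.3]
finger_gap: 11.4
finger_force: 8.0
```

Call:
arm_command(targets=[{"hand": -1, "x": 0, "y": -0.0019, "z": -0.001, "yaw": 0}, {"hand": -1, "x": 0, "y": -0.002, "z": -0.0009, "yaw": 0}, {"hand": -1, "x": 0, "y": 0, "z": 0, "yaw": 0}])

```text
clock: 14.5
eef_pos: [459.0, -162.5, 221.2]
eef_rot: [-3.142, 0.0, 0.541]
wrist_force: [1.3, -1.0, 2.3]
finger_gap: 11.9
finger_force: 8.0
```

Call:
arm_command(targets=[{"hand": -1, "x": 0, "y": -0.002, "z": -0.0009, "yaw": 0}, {"hand": -1, "x": 0, "y": -0.002, "z": -0.0008, "yaw": 0}, {"hand": -1, "x": 0, "y": 0, "z": 0, "yaw": 0}])

```text
clock: 14.8
eef_pos: [456.9, -159.0, 222.8]
eef_rot: [-3.141, 0.0, 0.541]
wrist_force: [0.7, -1.3, 2.8]
finger_gap: 11.6
finger_force: 8.0
```

Call:
arm_command(targets=[{"hand": -1, "x": 0, "y": -0.002, "z": -0.0009, "yaw": 0}, {"hand": -1, "x": 0, "y": -0.002, "z": -0.0008, "yaw": 0}, {"hand": -1, "x": 0, "y": 0, "z": 0, "yaw": 0}])

```text
clock: 15.1
eef_pos: [454.8, -155.6, 224.5]
eef_rot: [-3.141, 0.0, 0.541]
wrist_force: [0.5, -2.8, 1.8]
finger_gap: 11.8
finger_force: 8.0
```

Call:
arm_command(targets=[{"hand": -1, "x": 0, "y": -0.002, "z": -0.0008, "yaw": 0}, {"hand": -1, "x": 0, "y": -0.002, "z": -0.0008, "yaw": 0}, {"hand": -1, "x": 0, "y": 0, "z": 0, "yaw": 0}])

```text
clock: 15.4
eef_pos: [452.7, -152.1, 226.0]
eef_rot: [-3.141, 0.0, 0.541]
wrist_force: [-1.3, 0.6, 1.8]
finger_gap: 11.4
finger_force: 8.0
```

Call:
arm_command(targets=[{"hand": -1, "x": 0, "y": -0.002, "z": -0.0007, "yaw": 0}, {"hand": -1, "x": 0, "y": -0.002, "z": -0.0007, "yaw": 0}, {"hand": -1, "x": 0, "y": 0, "z": 0, "yaw": 0}])

```text
clock: 15.7
eef_pos: [451.0, -149.2, 227.4]
eef_rot: [3.14, 0.0, 0.541]
wrist_force: [3.1, -6.1, -2.2]
finger_gap: 11.6
finger_force: 8.0
```

Call:
arm_command(targets=[{"hand": -1, "x": 0, "y": -0.002, "z": -0.0007, "yaw": 0}, {"hand": -1, "x": 0, "y": -0.002, "z": -0.0006, "yaw": 0}, {"hand": -1, "x": 0, "y": 0, "z": 0, "yaw": 0}])

```text
clock: 16.0
eef_pos: [449.4, -146.5, 228.5]
eef_rot: [3.139, -0.0, 0.54]
wrist_force: [7.8, -11.3, -5.8]
finger_gap: 11.4
finger_force: 8.0
```

Taut: about 14 N of extra pull. Backing off at once.

Call:
arm_command(targets=[{"hand": -1, "x": 0, "y": 0.003, "z": 0.001, "yaw": 0}, {"hand": -1, "x": 0, "y": 0.003, "z": 0.001, "yaw": 0}, {"hand": -1, "x": 0, "y": 0.002, "z": 0.0007, "yaw": 0}, {"hand": -1, "x": 0, "y": 0.002, "z": 0.0007, "yaw": 0}, {"hand": -1, "x": 0, "y": 0.002, "z": 0.0008, "yaw": 0}, {"hand": -1, "x": 0, "y": 0.002, "z": 0.0008, "yaw": 0}, {"hand": -1, "x": 0, "y": 0.002, "z": 0.0008, "yaw": 0}, {"hand": -1, "x": 0, "y": 0, "z": 0, "yaw": 0}])

```text
clock: 16.8
eef_pos: [457.1, -159.3, 222.7]
eef_rot: [-3.141, 0.0, 0.541]
wrist_force: [-0.1, -1.9, 0.7]
finger_gap: 11.8
finger_force: 8.0
```

Call:
arm_command(targets=[{"hand": -1, "x": 0, "y": 0.0018, "z": 0.0008, "yaw": 0}, {"hand": -1, "x": 0, "y": 0, "z": 0, "yaw": 0}])

```text
clock: 17.0
eef_pos: [457.9, -160.7, 222.0]
eef_rot: [-3.141, 0.0, 0.541]
wrist_force: [-1.1, 0.9, 0.4]
finger_gap: 11.5
finger_force: 8.0
```

Call:
arm_command(targets=[{"hand": -1, "x": 0, "y": 0.0018, "z": 0.0008, "yaw": 0}, {"hand": -1, "x": 0, "y": 0, "z": 0, "yaw": 0}])

```text
clock: 17.2
eef_pos: [458.7, -161.9, 221.3]
eef_rot: [-3.14, 0.0, 0.541]
wrist_force: [-4.7, 3.3, 4.3]
finger_gap: 12.0
finger_force: 8.0
```

The stay resists, so it's locked. Ease off, open and withdraw upward.

Call:
arm_command(targets=[{"hand": -1, "x": 0, "y": -0.0015, "z": -0.0007, "yaw": 0}, {"hand": -0.35, "x": 0, "y": 0, "z": 0, "yaw": 0}, {"hand": -0.35, "x": 0, "y": 0, "z": 0, "yaw": 0}, {"hand": -0.35, "x": 0, "y": 0, "z": 0, "yaw": 0}, {"hand": -0.35, "x": 0, "y": 0, "z": -0.015, "yaw": 0}, {"hand": -0.35, "x": 0, "y": 0, "z": -0.015, "yaw": 0}, {"hand": -0.35, "x": 0, "y": 0, "z": -0.02, "yaw": 0}, {"hand": -0.35, "x": 0, "y": 0, "z": -0.02, "yaw": 0}, {"hand": -0.35, "x": 0, "y": 0, "z": 0, "yaw": 0}])

```text
clock: 18.1
eef_pos: [458.9, -161.4, 294.2]
eef_rot: [3.138, -0.002, 0.541]
wrist_force: [0.1, 0.5, -0.0]
finger_gap: 30.7
finger_force: 0.0
```

Call:
arm_command(targets=[{"hand": -0.5, "x": 0.015, "y": 0.03, "z": 0, "yaw": 0}, {"hand": -0.8, "x": 0.02, "y": 0.03, "z": 0, "yaw": 0}, {"hand": -1, "x": 0.02, "y": 0.03, "z": 0, "yaw": 0}, {"hand": -1, "x": 0.02, "y": 0, "z": 0, "yaw": 0}, {"hand": -1, "x": 0.02, "y": 0, "z": 0, "yaw": 0}, {"hand": -1, "x": 0.02, "y": 0, "z": 0, "yaw": 0}, {"hand": -1, "x": 0, "y": 0, "z": 0, "yaw": 0}, {"hand": -1, "x": 0, "y": 0, "z": 0, "yaw": 0}, {"hand": -1, "x": 0, "y": 0, "z": 0, "yaw": 0}, {"hand": -1, "x": 0, "y": 0, "z": 0, "yaw": 0}])

```text
clock: 19.1
eef_pos: [602.6, -179.5, 292.2]
eef_rot: [3.141, -0.0, 0.54]
wrist_force: [0.3, -0.2, 0.3]
finger_gap: 0.6
finger_force: 0.0
```

Run:
```python
from h import *
s=manip.read_state();np.save("w6.npy",np.array(get_calibration("wrist")["cam_to_world"]));a=camera("wrist");b=camera("side");c=camera("scene")
S=np.zeros((600,800,3),np.uint8)
S[:350,:560]=cv2.resize(a,(560,350))
S[350:,:400]=cv2.resize(b[125:200,290:410],(400,250),interpolation=cv2.INTER_CUBIC)
S[350:,400:]=cv2.resize(c[110:197,310:430],(400,250),interpolation=cv2.INTER_CUBIC)
cv2.imwrite("pics/c6.png",S[:,:,::-1]);cv2.imwrite("pics/w6.png",a[:,:,::-1])
cs,cd=get_calibration("scene"),get_calibration("side")
cw=dict(K=get_calibration("wrist")["K"],cam_to_world=np.load("w6.npy"))
print(s["eef_pos"],proj(cw,c2w((456.9,-160.2,2.112),[(65,-100,90),(-65,-100,90),(-20,-134,130)])))
```

```text
[ 602.62433681 -179.45199515  292.19669495] [[204.35747556 186.84773848]
 [295.69194779 186.67573716]
 [257.44790409 167.81594569]]
```

View pics/c6.png

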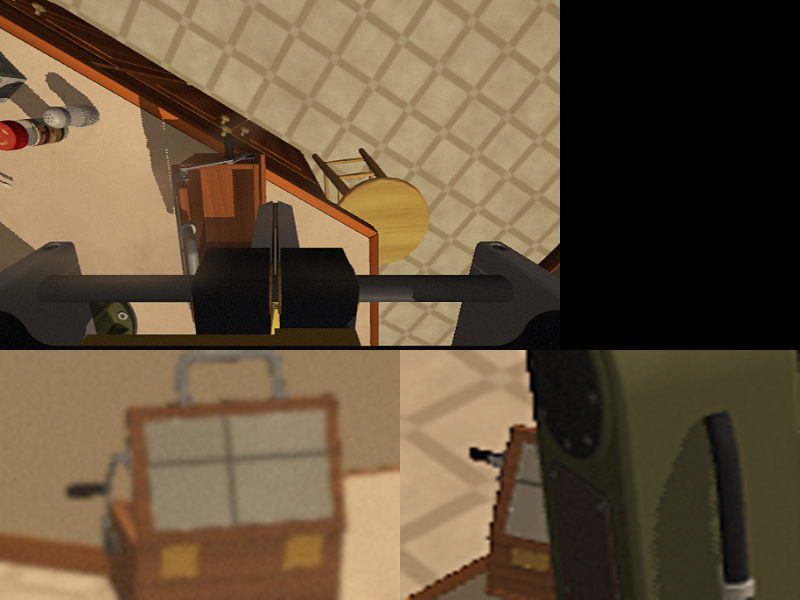

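The lid stands open on the stay. The knob is at about (315.5,167) in side, (335.5,146) in scene and (261,170) in the wrist view. Triangulating.

Run:
```python
from h import *
from scipy.optimize import least_squares
s=(456.9,-160.2,2.112)
cs,cd=get_calibration("scene"),get_calibration("side");cw=dict(K=get_calibration("wrist")["K"],cam_to_world=np.load("w6.npy"))
O=[(cd,(315.5,167)),(cs,(335.5,146.2)),(cw,(261,170))]
for sub in (O,O[:2]):
    g=lambda u:np.concatenate([proj(c,c2w(s,(u[0],u[1],u[2])))[0]-p for c,p in sub]+[[ (u[1]+134)/5]])
    k=least_squares(g,[0,-134,120]);print(k.x.round(1),k.fun.round(1),c2w(s,k.x).round(1))
# dark pixel search in wrist around predicted
a=cv2.imread("pics/w6.png");g=a[140:200,220:300].max(2);ys,xs=np.where(g<45);print(len(xs),np.bincount(ys,minlength=60)[:60].tolist());m=(ys<45);print(np.median(xs[m])+220,np.median(ys[m])+140)
print(g[:44:3,::4])
e=manip.read_state()["eef_pos"]-[456.9,-160.2,0];print("tool chest",e[0]*-.515+e[1]*.857,e[0]*-.857-e[1]*.515,e[2])
```

```text
[ -22.6 -129.4  118.9] [ 0.4 -0.8 -1.   0.8  0.3 -0.1  0.9] [[ 579.4 -112.9  118.9]]
[ -33.3 -129.8  112.2] [-0.3  0.  -0.2 -0.   0.8] [[ 585.3 -121.9  112.2]]
512 [18, 17, 16, 14, 14, 14, 10, 7, 7, 2, 5, 1, 0, 0, 0, 2, 3, 2, 3, 1, 1, 1, 2, 3, 3, 6, 4, 4, 8, 11, 11, 17, 19, 19, 23, 25, 13, 25, 29, 27, 18, 21, 17, 17, 13, 10, 29, 0, 0, 0, 0, 0, 0, 0, 0, 0, 0, 0, 0, 0]
264.0 173.0
[[ 54  39  37  37  37  32  61  42  91 137  59  59  61  60  90  62  59  58
  160 152]
 [ 46  55  42  38  42  43  38 113  62  90  59  61  56  97  66  64  65  70
   66 143]
 [ 96  63  55  49  44  45  50  43  73 126 105  85 106  66  90  98  65  65
   63  64]
 [ 93  95  90  53  53  46  46  52  50 110 118  93  70  71  89 132  92  67
   58  64]
 [ 86  86  98  92  51  59  50  55  66 138  52  92  72  76 130  64  58  65
   64  61]
 [ 89  85  89  91  97  63  60  59  57 140  45  55 111  73  70  66  64  70
   63  56]
 [ 93  87  86  90  92  95  85  63  66  42  46  53  61  89  62  64  57  68
   65  53]
 [102 103  49  87  84  91  89 101  64  48  53  48  61  56  52  67  58 139
   54  53]
 [ 97 100  98  70  92  84  98  98 102  54  48  46  57  56  55  49 112  62
   98  49]
 [ 99  97 102 102  98  91  86  89  90  81  51  48  65  53  51  47  43 116
   53  61]
 [102 101 101  97  97 102  67  91  86  79  45  42  67  57  47  48  44  46
   50  52]
 [103 104 101  97 100  99 106  65  92  78  41  43 102  60  56  37  14  49
   41  35]
 [101  66  68  68  67  71  69  62  58  54  32  39  54  53  56  46  47  16
   72  53]
 [ 67  64  65  66  58  65  67  60  60  47  36  40  43  53  39 101  11  25
   35  37]
 [ 70  70  64  65  65  67  61  55  57  56  39  51  44  98  66  51  37  47
   43  54]]
tool chest -91.47211245979324 -115.24873987748906 292.24280095449615
```

Call:
arm_command(targets=[{"hand": -1, "x": 0.014, "y": 0, "z": 0.02, "yaw": 0}, {"hand": -1, "x": 0.013, "y": 0, "z": 0.034, "yaw": 0}, {"hand": -1, "x": 0, "y": 0, "z": 0.035, "yaw": 0}, {"hand": -1, "x": 0, "y": 0, "z": 0.035, "yaw": 0}, {"hand": -1, "x": 0, "y": 0, "z": 0.035, "yaw": 0}, {"hand": -1, "x": 0, "y": 0, "z": 0.035, "yaw": 0}, {"hand": -1, "x": 0, "y": 0, "z": 0, "yaw": 0}, {"hand": -1, "x": 0, "y": -0.015, "z": 0, "yaw": 0}, {"hand": -1, "x": 0, "y": -0.015, "z": 0, "yaw": 0}, {"hand": -1, "x": 0, "y": 0, "z": 0, "yaw": 0}])

```text
clock: 20.25
eef_pos: [611.1, -138.6, 100.4]
eef_rot: [3.14, -0.002, 0.542]
wrist_force: [1.5, -0.6, -0.2]
finger_gap: 0.5
finger_force: 0.0
```

Call:
arm_command(targets=[{"hand": -1, "x": 0, "y": -0.004, "z": 0, "yaw": 0}, {"hand": -1, "x": 0, "y": -0.004, "z": 0, "yaw": 0}, {"hand": -1, "x": 0, "y": -0.004, "z": 0, "yaw": 0}, {"hand": -1, "x": 0, "y": 0, "z": 0, "yaw": 0}])

```text
clock: 20.65
eef_pos: [604.5, -128.9, 98.1]
eef_rot: [-3.142, 0.0, 0.541]
wrist_force: [0.2, -0.1, 0.0]
finger_gap: 0.7
finger_force: 0.0
```

No contact yet (chest x about -49). Pushing on along the given direction.

Call:
arm_command(targets=[{"hand": -1, "x": 0, "y": -0.004, "z": 0.001, "yaw": 0}, {"hand": -1, "x": 0, "y": -0.004, "z": 0.002, "yaw": 0}, {"hand": -1, "x": 0, "y": -0.004, "z": 0.002, "yaw": 0}, {"hand": -1, "x": 0, "y": 0, "z": 0, "yaw": 0}])

```text
clock: 21.05
eef_pos: [598.2, -118.3, 92.8]
eef_rot: [-3.141, 0.0, 0.541]
wrist_force: [1.4, -0.8, -0.1]
finger_gap: 0.8
finger_force: 0.4
```

Call:
arm_command(targets=[{"hand": -1, "x": 0, "y": -0.004, "z": 0.0025, "yaw": 0}, {"hand": -1, "x": 0, "y": -0.004, "z": 0.0025, "yaw": 0}, {"hand": -1, "x": 0, "y": -0.004, "z": 0.0025, "yaw": 0}, {"hand": -1, "x": 0, "y": 0, "z": 0, "yaw": 0}])

```text
clock: 21.45
eef_pos: [591.7, -107.9, 84.9]
eef_rot: [-3.141, 0.001, 0.541]
wrist_force: [1.7, -0.9, -0.2]
finger_gap: 0.5
finger_force: 0.2
```

Call:
arm_command(targets=[{"hand": -1, "x": 0, "y": -0.004, "z": 0.0025, "yaw": 0}, {"hand": -1, "x": 0, "y": -0.004, "z": 0.0025, "yaw": 0}, {"hand": -1, "x": 0, "y": -0.004, "z": 0.0025, "yaw": 0}, {"hand": -1, "x": 0, "y": 0, "z": 0, "yaw": 0}])

```text
clock: 21.85
eef_pos: [585.6, -97.6, 77.5]
eef_rot: [-3.141, 0.001, 0.541]
wrist_force: [-0.2, 0.3, 0.2]
finger_gap: 0.5
finger_force: 0.0
```

The force rose to about 2 N and then vanished, so it's probably past the dead point. I'll check the lid in side images by code.

Call:
arm_command(targets=[{"hand": -1, "x": 0, "y": 0, "z": 0, "yaw": 0}, {"hand": -1, "x": 0, "y": 0, "z": 0, "yaw": 0}, {"hand": -1, "x": 0, "y": 0, "z": 0, "yaw": 0}])

```text
clock: 22.15
eef_pos: [586.2, -98.3, 78.1]
eef_rot: [3.141, -0.0, 0.541]
wrist_force: [-0.5, 0.7, 0.4]
finger_gap: 0.8
finger_force: 0.0
```

```bash
cat >> h.py <<'E'
def lidcheck(tag):
    b=camera("side");cv2.imwrite(f"pics/s_{tag}.png",b[:,:,::-1]);b=b.astype(float)
    s0=cv2.imread("pics/side0.png")[:,:,::-1].astype(float)
    op=cv2.imread("pics/c6.png")[350:,:400,::-1];op=cv2.resize(op,(120,75),interpolation=cv2.INTER_AREA).astype(float)
    R=np.s_[130:180,335:390]
    print(tag,"diff to closed",np.abs(b[R]-s0[R]).mean().round(1),"to open",np.abs(b[R]-op[5:55,45:100]).mean().round(1),manip.read_state()["clock"],manip.read_state()["wrist_force"].round(1))
E
python3 -c "
from h import *
lidcheck('a')"
```

```text
a diff to closed 20.0 to open 2.6 22.2 [-0.6 -0.4 -0.6]
```

Call:
arm_command(targets=[{"hand": -1, "x": 0, "y": -0.003, "z": 0.002, "yaw": 0}, {"hand": -1, "x": 0, "y": -0.003, "z": 0.002, "yaw": 0}, {"hand": -1, "x": 0, "y": 0, "z": 0, "yaw": 0}, {"hand": -1, "x": 0, "y": 0, "z": 0, "yaw": 0}])

```text
clock: 22.6
eef_pos: [583.0, -92.9, 74.0]
eef_rot: [-3.142, 0.0, 0.541]
wrist_force: [0.6, -0.6, 0.8]
finger_gap: 0.4
finger_force: 0.0
```

```bash
python3 -c "
from h import *
lidcheck('b')
s=cv2.imread('pics/s_b.png')
# knob: dark pixels left of the chest
for t in ('a','b'):
  g=cv2.imread(f'pics/s_{t}.png')[140:215,295:335].max(2);ys,xs=np.where(g<50);print(t,len(xs),sorted(zip((xs+295).tolist(),(ys+140).tolist()))[:40])
"
```

```text
b diff to closed 20.2 to open 3.5 22.65 [0.4 0.  0.2]
a 16 [(306, 140), (307, 140), (308, 140), (309, 140), (310, 140), (312, 140), (314, 140), (315, 175), (315, 176), (316, 140), (316, 175), (317, 175), (317, 176), (318, 175), (318, 176), (320, 175)]
b 36 [(302, 140), (302, 141), (303, 140), (304, 140), (305, 140), (305, 141), (306, 140), (306, 141), (306, 142), (307, 140), (307, 141), (308, 140), (308, 142), (309, 140), (309, 141), (310, 140), (310, 141), (310, 142), (311, 140), (312, 141), (313, 140), (313, 141), (313, 142), (314, 140), (314, 141), (314, 142), (315, 140), (315, 141), (315, 178), (316, 141), (316, 142), (317, 178), (320, 178), (321, 178), (324, 141), (325, 141)]
```

The knob follows the finger: (315,167) → (317,175) → (318,178). Keep pushing.

Call:
arm_command(targets=[{"hand": -1, "x": 0, "y": -0.004, "z": 0.0025, "yaw": 0}, {"hand": -1, "x": 0, "y": -0.004, "z": 0.0025, "yaw": 0}, {"hand": -1, "x": 0, "y": -0.004, "z": 0.0025, "yaw": 0}, {"hand": -1, "x": 0, "y": 0, "z": 0, "yaw": 0}, {"hand": -1, "x": 0, "y": 0, "z": 0, "yaw": 0}])

```text
clock: 23.15
eef_pos: [576.8, -82.7, 66.6]
eef_rot: [3.142, -0.0, 0.541]
wrist_force: [0.7, 0.2, -0.2]
finger_gap: 0.2
finger_force: 0.0
```

```bash
python3 -c "
from h import *
lidcheck('c')
for t in ('b','c'):
  g=cv2.imread(f'pics/s_{t}.png')[160:215,295:335].max(2);ys,xs=np.where(g<60);print(t,len(xs),np.median(xs)+295,np.median(ys)+160)
"
```

```text
c diff to closed 19.1 to open 11.6 23.2 [0.  0.2 0.7]
b 17 319.0 178.0
c 21 318.0 182.0
```

The lid is sinking. Withdraw forward and outward, and let it close.

Call:
arm_command(targets=[{"hand": -1, "x": 0, "y": 0.02, "z": 0, "yaw": 0}, {"hand": -1, "x": 0.01, "y": 0.02, "z": 0, "yaw": 0}, {"hand": -1, "x": 0.03, "y": 0.02, "z": 0, "yaw": 0}, {"hand": -1, "x": 0.03, "y": 0.02, "z": 0, "yaw": 0}, {"hand": -1, "x": 0.01, "y": 0.02, "z": -0.02, "yaw": 0}, {"hand": -1, "x": 0, "y": 0, "z": -0.03, "yaw": 0}, {"hand": -1, "x": 0, "y": 0, "z": -0.03, "yaw": 0}, {"hand": -1, "x": 0, "y": 0, "z": -0.03, "yaw": 0}, {"hand": -1, "x": 0, "y": 0, "z": 0, "yaw": 0}, {"hand": -1, "x": 0, "y": 0, "z": 0, "yaw": 0}])

```text
clock: 24.2
eef_pos: [696.9, -127.4, 176.6]
eef_rot: [3.141, -0.0, 0.541]
wrist_force: [0.6, 0.5, -1.2]
finger_gap: 0.5
finger_force: 0.0
```

Call:
arm_command(targets=[{"hand": -1, "x": 0, "y": 0, "z": 0, "yaw": 0}, {"hand": -1, "x": 0, "y": 0, "z": 0, "yaw": 0}, {"hand": -1, "x": 0, "y": 0, "z": 0, "yaw": 0}, {"hand": -1, "x": 0, "y": 0, "z": 0, "yaw": 0}, {"hand": -1, "x": 0, "y": 0, "z": 0, "yaw": 0}, {"hand": -1, "x": 0, "y": 0, "z": 0, "yaw": 0}, {"hand": -1, "x": 0, "y": 0, "z": 0, "yaw": 0}, {"hand": -1, "x": 0, "y": 0, "z": 0, "yaw": 0}, {"hand": -1, "x": 0, "y": 0, "z": 0, "yaw": 0}, {"hand": -1, "x": 0, "y": 0, "z": 0, "yaw": 0}])

```text
clock: 25.2
eef_pos: [696.9, -127.3, 176.6]
eef_rot: [3.142, -0.0, 0.541]
wrist_force: [0.2, 0.1, -0.2]
finger_gap: 0.4
finger_force: 0.0
```

Call:
arm_command(targets=[{"hand": -1, "x": 0, "y": 0, "z": 0, "yaw": 0}, {"hand": -1, "x": 0, "y": 0, "z": 0, "yaw": 0}, {"hand": -1, "x": 0, "y": 0, "z": 0, "yaw": 0}, {"hand": -1, "x": 0, "y": 0, "z": 0, "yaw": 0}, {"hand": -1, "x": 0, "y": 0, "z": 0, "yaw": 0}, {"hand": -1, "x": 0, "y": 0, "z": 0, "yaw": 0}, {"hand": -1, "x": 0, "y": 0, "z": 0, "yaw": 0}, {"hand": -1, "x": 0, "y": 0, "z": 0, "yaw": 0}, {"hand": -1, "x": 0, "y": 0, "z": 0, "yaw": 0}, {"hand": -1, "x": 0, "y": 0, "z": 0, "yaw": 0}])

```text
clock: 26.2
eef_pos: [696.9, -127.3, 176.5]
eef_rot: [-3.142, 0.0, 0.541]
wrist_force: [-0.3, 0.4, -0.2]
finger_gap: 0.7
finger_force: 0.0
```

```bash
python3 -c "
from h import *
lidcheck('d')"
```

```text
d diff to closed 3.0 to open 20.9 26.25 [-0.1 -0.1 -0.3]
```

Nearly closed. I'll wait a little longer, confirm it no longer changes, and hand in.

Call:
arm_command(targets=[{"hand": -1, "x": 0, "y": 0, "z": 0, "yaw": 0}, {"hand": -1, "x": 0, "y": 0, "z": 0, "yaw": 0}, {"hand": -1, "x": 0, "y": 0, "z": 0, "yaw": 0}, {"hand": -1, "x": 0, "y": 0, "z": 0, "yaw": 0}, {"hand": -1, "x": 0, "y": 0, "z": 0, "yaw": 0}, {"hand": -1, "x": 0, "y": 0, "z": 0, "yaw": 0}, {"hand": -1, "x": 0, "y": 0, "z": 0, "yaw": 0}, {"hand": -1, "x": 0, "y": 0, "z": 0, "yaw": 0}, {"hand": -1, "x": 0, "y": 0, "z": 0, "yaw": 0}, {"hand": -1, "x": 0, "y": 0, "z": 0, "yaw": 0}])

```text
clock: 27.25
eef_pos: [696.9, -127.3, 176.6]
eef_rot: [-3.142, 0.0, 0.541]
wrist_force: [-0.2, -0.1, -1.2]
finger_gap: 0.6
finger_force: 0.0
```

Call:
arm_command(targets=[{"hand": -1, "x": 0, "y": 0, "z": 0, "yaw": 0}, {"hand": -1, "x": 0, "y": 0, "z": 0, "yaw": 0}, {"hand": -1, "x": 0, "y": 0, "z": 0, "yaw": 0}, {"hand": -1, "x": 0, "y": 0, "z": 0, "yaw": 0}, {"hand": -1, "x": 0, "y": 0, "z": 0, "yaw": 0}, {"hand": -1, "x": 0, "y": 0, "z": 0, "yaw": 0}, {"hand": -1, "x": 0, "y": 0, "z": 0, "yaw": 0}, {"hand": -1, "x": 0, "y": 0, "z": 0, "yaw": 0}, {"hand": -1, "x": 0, "y": 0, "z": 0, "yaw": 0}, {"hand": -1, "x": 0, "y": 0, "z": 0, "yaw": 0}])

```text
clock: 28.25
eef_pos: [696.9, -127.3, 176.6]
eef_rot: [3.142, -0.0, 0.541]
wrist_force: [1.1, -0.1, -0.3]
finger_gap: 0.3
finger_force: 0.0
```

```bash
python3 -c "
from h import *
lidcheck('e');lidcheck('f')
d,e,f=[cv2.imread(f'pics/s_{t}.png')[130:180,335:390].astype(float) for t in 'def'];print(abs(e-d).mean(),abs(f-e).mean())
print(manip.sign_off())"
```

```text
e diff to closed 3.0 to open 20.9 28.3 [-0.6  0.4  0.2]
f diff to closed 3.1 to open 20.9 28.35 [ 0.4 -0.1  0.4]
1.7713939393939393 1.8035151515151515
the job is handed in; nothing more can be done
None
```

Done and handed in at 28 s, verdict not shown: after two slipped grasps the lid was raised until taut (about 14 N extra pull), stood by itself on the locked stay, was unlocked by the knob, and sank to what the side camera shows as fully closed; I saw no contact with the things round the chest but didn't re-measure them.

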